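Move the battery pack from its charger to the cordless drinks warmer

ROBOT

A 6-joint arm with a two-finger parallel gripper is mounted at the origin on a cart in front of the work surface, level with it; the furniture and walls round the work are solid. World frame = base frame: x ahead of the robot, y to its left, z up, the work surface at z = 0. Lengths are in m, angles in degrees, forces in N, time in s.
With the tool pointing down it reaches from about 0.25 to 0.725 m from the base axis. Payload 9.7 kg.
Tool frame: the origin (TCP) lies at the centre of the arm's flange, where the gripper is bolted on; the fingertips stand 173 mm ahead of it and the grasp point (between the pads) lies 155 mm ahead of it; z points along the fingers, y is the line along which they close (so a half turn about z gives the same grasp; the last joint's range is limited). The gripper opens to 85 mm and grips with 20 to 120 N. Pads are 22 mm wide; open, the fingers measure 114 mm over their backs; the gripper's body (76 mm by 85 mm) begins 54 mm behind the grasp point. The pads swing forward as they close: fully open they stand 13 mm farther back than shut.
Start: joints at [73.625, 4.979, 10.078, 95.1, 0, 90], TCP at [0.155, 0.528, 0.405] pointing down, gripper open.
Joint ranges: [-179.16, 179.16], [-48.56, 103.87], [-65.8, 70.77], [-126.05, 130.52], [-82.76, 87.17], [-180, 180]. Speed limits (degrees/s): [127.2, 127.2, 147.25, 180, 180, 180].

INTERFACE

Orientations are given as [roll, pitch, yaw] about the fixed x, y, z axes, in that order (R = Rz(yaw) Ry(pitch) Rx(roll)).
In Python, from workcell import monitor, camera, get_calibration, bot gives the robot as it stands.
- The arm moves only by the tool carry_out, never from a script. Its argument "targets" is text: rows parted by semicolons, each of 7 numbers parted by spaces: the shift along the tool's x, y, z in units of 0.04 m (1.0 is 0.04 m), then the turn, a rotation vector about the tool's x, y, z in units of 0.1 rad (1.0 is 0.1 rad), then the opening, from -1 (shut) to 1 (fully open), so that 0 is half open. A call has exactly 8 rows; each row shifts and turns the commanded pose from where the row before left it, along the tool's axes as they then stand; what a row does not reach is not made up. A row lasts 1/12 s, in which the tool goes at most 41.7 mm and 7.16 degrees, less where a joint would pass 70% of its speed; a pose out of reach is approached as far as the arm can. A call with a number of a shift or a turn outside -1 to 1 is refused whole. A call with a gripper value outside its range is refused whole. The fingers move at their own pace and stop on an object; "newtons" is the grip in N (left out, the last holds). Time passes only in rows, so rows that do not move let the fingers close, or fill a call up. It gives the time, the measured TCP pose, the force, the opening and the grip force at its end, in the units of the state.
- monitor.get_obs(): the state, without advancing time (a new reading comes with each control period).
- camera(name): name is "scene" or "side" or "wrist"; returns the picture (384x512x3 uint8, red, green, blue); there is no depth.
- get_calibration(name): a dict with "fx", "fy", "cx", "cy" (pixels), "D" ([k1, k2, p1, p2, k3] as OpenCV has them; the pictures are not rectified), "view" (4x4, takes a point from world to camera coordinates). Camera axes: x right, y down, z forward; pixel columns grow to the right and rows downward; lengths in m; the calibration is good to about 2 mm. A picture is of the moment at which its call begins: read the wrist's pose just before it. get_calibration takes no time and is no camera call; for the wrist camera it gives the pose at the moment of the call.
- bot.job_done(): hands the job in; it is judged then, once.
The state is a dict: "time": time; "q": joint angles; "qd": joint speeds; "joint_efforts": joint torques, N m; "ee_pos": TCP position; "tcp_rot": TCP orientation; "wrist_force": force on the tool from outside, world axes, zero at the start; "torque": the same for the moment, N m; "opening": finger opening in m; "grasp_force": force on a finger pad.
Only numpy, scipy, OpenCV 4.12 (cv2) and the standard library are available. Lean on these libraries where they do the work, as an engineer would, in place of code of your own. Each camera call takes 0.05 s, during which the arm holds its last target. There are 200 camera calls.

TASK

The battery pack is clicked into its charging dock. Press the dock's thumb tab fully down so that the pack springs loose, draw the pack out of the dovetail rails, and slide it the same way round into the rails of the cordless drinks warmer until it is fully home and that catch clicks up behind it. Work gently, without ramming or forcing the pack or the catch, let go of it at the end and leave the other things on the worktop alone.

Things in the scene. Friction and masses are not known exactly. Their poses are not given: they have to be found in the camera images.
- charger: Fixed grey charging dock, low block 84 mm wide. Origin under it on the worktop; x = direction in which the pack is slid in, y across, z up. Its sliding floor (deck) is 24 mm above the worktop, from x = -45 to +72 mm; an end housing 46 mm high stands at x = 72 to 98 mm, with a hood (from x = 60) over the plate's nose. Seated pack: its origin at x = 20, y = 0, z = 24 mm in this frame
- charger_deck (a point): Point on the charger's deck right above its origin. Two 45 degree dovetail rails, 12 mm high, run from x = -8 to 72 mm, 59 mm apart near the deck, 43 mm at their lips. Flared mouth pieces 10 mm high lead in from x = -22 mm (74 mm apart) to x = -8. A sprung ejector pin in the end wall pushes the pack outward with 2 to 5 N over its last 10 mm
- charger_tab (a point): Middle of the top of the charger's steel thumb tab (22 mm along x, 36 mm wide, 1 mm below deck level, in front of the dock at its low-x end, free all round and beneath). It needs 1 to 4 N to start and up to about 8 N at full travel, 8 mm straight down; from 6 mm on the pack is let go and springs 10 mm outward. Released, it springs back up
- charger_catch (a joint): How far the charger's catch (tab and tooth in one part) is pressed, m: 0 up, 0.008 at its stop. The tooth, 14 mm wide and 5 mm above the deck, stands behind the seated pack's tail: upright side at x = -18 mm, sloping down to the deck at x = -38 mm, so that a pack sliding in pushes it down
- warmer: Fixed white cordless drinks warmer, empty; deck, rails, mouth, end housing, tab, catch and ejector as on the charger and in the same frame, plus a round warming plate (86 mm across, 42 mm high, centre x = 111 mm). But its end stop, ejector and catch sit together up to 10 mm nearer or farther along x (not measured, differs each time): the seated pack's origin is anywhere from x = 10 to 30 mm
- warmer_deck (a point): Point on the warmer's deck right above its origin, 24 mm above the worktop; slippery. Riding over the tooth takes a few N, compressing the ejector up to 5 N more. When the tail has passed the tooth it snaps up (click); the hard end stop follows 2 mm later and is felt as a push well above 8 N: never push harder than about 15 N. Let go, the ejector sets the tail back against the tooth
- warmer_catch (a joint): How far the warmer's catch is pressed, m: 0 up, 0.003 to 0.005 while the pack's plate rides over the tooth, back near 0 when the pack has clicked in
- pack: Black battery pack, about 280 g. Plate 76 mm long (x), 56 mm wide below, 44 mm at its top, 9 mm thick, nose corners stepped in; on it a body 38 mm wide (y), 54 mm long (x = -32 to +22 mm), 9 to 55 mm high, to be gripped across its width above the rails. Origin at the middle of the plate's underside; x points to the nose, which goes in first. 1.5 mm play sideways and upward in the rails
- pack_nose (a point): Middle of the lower nose edge of the pack's plate, 38 mm ahead of the pack's origin along its x axis
- salt: Bystander: salt jar with dark cap, 45 mm across, 105 mm high; origin under it
- creamer_a: Bystander: small creamer cup, 39 mm across, 24 mm high; origin under it
- creamer_b: Bystander: small creamer cup like the other; origin under it
- soda_can: Bystander: tall drinks can, 66 mm across, 168 mm high, near the oven; origin under it

How it is judged (in metres and radians):
On the way, in this order (a step that is already met when the one before it is completed fails the run):
1. the charger's catch is pressed and the pack has sprung loose from it (value of joint charger_catch above 0.004 m and x of pack in the frame of charger below 0.016 m), for 0.05 s.
2. the pack is drawn right out of the charger's rails (horizontal distance between pack and charger above 0.06 m), for 0.1 s.
At the end, for the whole second after the job is handed in: The pack lies at rest in the warmer's rails, nose first (within 4 mm sideways and in height, 0.08 rad), its tail past the tooth (origin beyond x = 8 mm in the warmer's frame) and the warmer's catch is back up (less than 1.5 mm down) (x of pack in the frame of warmer above 0.008 m and x of pack_nose in the frame of warmer above 0.044 m and y of pack in the frame of warmer between -0.004 and 0.004 m and z of pack in the frame of warmer between 0.02 and 0.028 m and angle between the x axis of pack and the x axis of warmer, either way round below 0.08 rad and angle between pack's own z axis and vertical below 0.08 rad and value of joint warmer_catch below 0.0015 m and linear speed of pack below 0.01 m/s); the robot touches nothing.
It fails at once if the pack is forced against the warmer with more than 45 N (contact force between pack and warmer above 45 N).
It fails at once if the pack is forced against the charger with more than 45 N (contact force between pack and charger above 45 N).
It fails at once if the charger or its catch is pressed with more than 45 N (contact force between the arm and charger above 45 N).
It fails at once if the drinks can, the salt jar or a creamer cup is moved by more than 20 mm (distance of any of soda_can, salt, creamer_a, creamer_b from where it was at the start of the episode above 0.02 m).
It also fails if it takes over 64 s, if anything falls off the work surface, if the arm or the gripper's body presses on something with over 40 N, if the wrist force passes 120 N, or if a joint passes its speed limit or range.

## Working session

There is one attempt and no reset: what is moved stays moved. The work goes in short steps, Python scripts to look and compute and a tool call to move; the robot and the scene stay as the last step left them, time stands still between calls to the robot, and variables do not carry over. Pictures are saved under pics/ and viewed, at most 10 in all, crops included, and the job is handed in when it is done.

Besides the shell and the picture viewer there is one more tool, called after "Request:" by a JSON object that holds its "method" and its "body". carry_out: Moves the arm, as the interface text tells. Shifts and turns lie within -1 to 1; 1 stands for 0.04 m of shift or 0.1 rad of turn. Its arguments: {"type":"object","properties":{"targets":{"type":"string"},"newtons":{"type":"number"}},"required":["targets"]}

```bash
mkdir -p pics
python3 - <<'E'
from workcell import monitor, camera, get_calibration, bot
import cv2,numpy as np
o=monitor.get_obs();print({k:np.round(v,3) for k,v in o.items()})
ims=[]
for n in ["scene","side","wrist"]:
    c=get_calibration(n);im=camera(n);cv2.imwrite(f"pics/{n}0.png",im[:,:,::-1])
    print(n,c["fx"],c["fy"],c["cx"],c["cy"],c["D"]);print(np.round(c["view"],4).tolist())
    np.save(f"pics/{n}0.npy",im)
E
```

```text
{'time': np.float64(0.0), 'q': array([ 7.3627e+01,  5.0110e+00,  1.0036e+01,  9.5099e+01, -1.0000e-03,
        9.0000e+01]), 'qd': array([ 0.005,  0.025, -0.001, -0.013, -0.061,  0.031]), 'joint_efforts': array([ 1.0000e-03, -5.2038e+01,  4.6482e+01,  1.6000e-02, -0.0000e+00,
       -0.0000e+00]), 'ee_pos': array([0.155, 0.528, 0.404]), 'tcp_rot': array([-1.79925e+02,  1.00000e-03,  1.63626e+02]), 'wrist_force': array([ 0.475, -0.707, -0.185]), 'torque': array([-0.004, -0.033,  0.023]), 'grasp_force': np.float64(0.0), 'opening': np.float64(0.086)}
scene 397.3990932091926 397.3990932091926 249.19365329420935 195.50549170970905 [-0.08598664  0.          0.          0.          0.        ]
[[0.3339, -0.9425, -0.0091, -0.2763], [-0.5817, -0.1985, -0.7888, 0.3523], [0.7417, 0.2687, -0.6145, 0.6448], [0.0, 0.0, 0.0, 1.0]]
side 482.8966354453623 482.8966354453623 253.11202889934734 188.1781454658936 [-0.19131384  0.          0.          0.          0.        ]
[[-0.9989, -0.0447, 0.0111, 0.5433], [-0.0364, 0.6195, -0.7842, 0.0984], [0.0281, -0.7837, -0.6204, 1.2259], [0.0, 0.0, 0.0, 1.0]]
wrist 329.6276812359319 329.6276812359319 261.95074041281845 191.77166523470333 [-0.00020088  0.          0.          0.          0.        ]
[[0.283, 0.9591, -0.0011, -0.5488], [0.9266, -0.2732, 0.2584, -0.0335], [0.2476, -0.0741, -0.966, 0.3783], [0.0, 0.0, 0.0, 1.0]]
```

View pics/scene0.png

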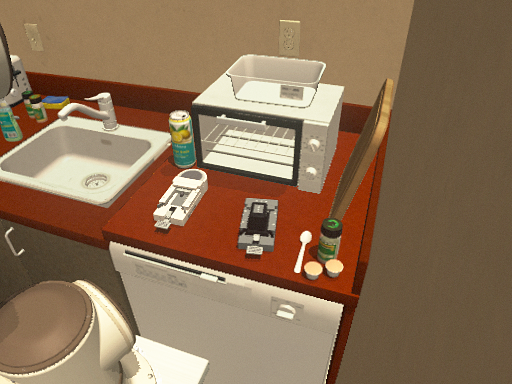

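View pics/side0.png

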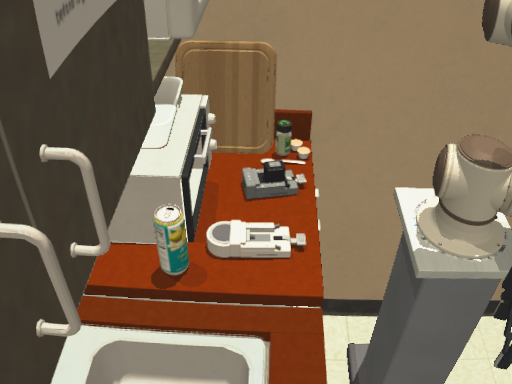

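View pics/wrist0.png

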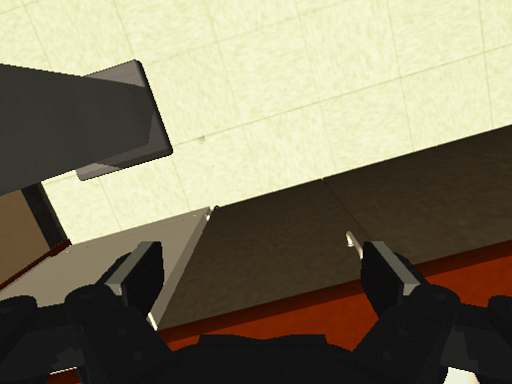

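The scene view shows the white warmer around (182,197), the grey charger with its black pack around (260,225) and the tabs at the near ends, (163,224) and (255,251). The side view shows the same from the left: tabs at (297,243) and (300,180). The wrist camera is looking off the worktop.

```bash
cat > h.py <<'E'
import numpy as np,cv2
from workcell import monitor,camera,get_calibration
def K(c): return np.array([[c["fx"],0,c["cx"]],[0,c["fy"],c["cy"]],[0,0,1.]])
def ray(c,px):
    p=cv2.undistortPoints(np.array(px,float).reshape(-1,1,2),K(c),np.array(c["D"]))[:,0]
    V=np.array(c["view"]);R=V[:3,:3];o=-R.T@V[:3,3]
    d=np.c_[p,np.ones(len(p))]@R
    return o,d
def onplane(c,px,z):
    o,d=ray(c,px);return o+d*((z-o[2])/d[:,2])[:,None]
def tri(c1,p1,c2,p2):
    o1,d1=ray(c1,p1);o2,d2=ray(c2,p2);out=[]
    for a,b in zip(d1,d2):
        s,*_=np.linalg.lstsq(np.c_[a,-b],o2-o1,rcond=None)
        u,v=o1+a*s[0],o2+b*s[1];out.append(np.r_[(u+v)/2,np.linalg.norm(u-v)])
    return np.array(out)
def proj(c,P):
    V=np.array(c["view"]);r,_=cv2.Rodrigues(V[:3,:3])
    return cv2.projectPoints(np.array(P,float).reshape(-1,1,3),r,V[:3,3],K(c),np.array(c["D"]))[0][:,0]
E
python3 - <<'E'
from h import *
np.set_printoptions(precision=4,suppress=True)
s,d,w=[get_calibration(n) for n in("scene","side","wrist")]
for c in(s,d,w):
    V=np.array(c["view"]);print(-V[:3,:3].T@V[:3,3])
print("tabs tri",tri(s,[(163,224),(255,251)],d,[(297,243),(300,180)]))
print("scene tabs z.023",onplane(s,[(163,224),(255,251)],.023),onplane(d,[(297,243),(300,180)],.023))
print("plate centre, pack top",onplane(s,[(191,180)],.042),onplane(s,[(260,207)],.079),onplane(d,[(225,235)],.042),onplane(d,[(273,168)],.079))
a=cv2.imread("pics/scene0.png")[155:265,140:290];b=cv2.imread("pics/side0.png")[135:265,195:315]
a=cv2.resize(a,None,fx=4,fy=4,interpolation=cv2.INTER_CUBIC)[:, :]
cv2.imwrite("pics/a.png",a)
b=cv2.resize(b,None,fx=4,fy=4,interpolation=cv2.INTER_CUBIC);cv2.imwrite("pics/b.png",b)
# bystanders
print("salt,crA,crB,can",onplane(s,[(328,258),(313,274),(334,272),(184,162)],0.0))
E
```

```text
[-0.181  -0.3638  0.6717]
[0.5118 0.9241 0.8318]
[0.0927 0.5452 0.3737]
tabs tri [[ 0.4357  0.0909  0.0104  0.0047]
 [ 0.4207 -0.1568  0.0132  0.0041]]
scene tabs z.023 [[ 0.4266  0.0818  0.023 ]
 [ 0.4141 -0.1605  0.023 ]] [[ 0.4351  0.1058  0.023 ]
 [ 0.4205 -0.1416  0.023 ]]
plate centre, pack top [[0.5925 0.0847 0.042 ]] [[ 0.5012 -0.1431  0.079 ]] [[0.6057 0.1076 0.042 ]] [[ 0.497  -0.1162  0.079 ]]
salt,crA,crB,can [[ 0.4682 -0.319   0.    ]
 [ 0.4101 -0.2967  0.    ]
 [ 0.4306 -0.3396  0.    ]
 [ 0.7237  0.1779  0.    ]]
```

Request:
{"method": "carry_out", "body": {"targets": "0 0 0 0 0 -0.95 1; 0 0 0 0 0 -0.95 1; 0 0 0 0 0 -0.96 1; -0.5 -0.8 -0.1 0 0 0 1; -0.5 -0.8 -0.1 0 0 0 1; -0.5 -0.8 -0.1 0 0 0 1; -0.5 -0.8 -0.1 0 0 0 1; -0.5 -0.8 0 0 0 0 1"}}

```text
time: 0.82
ee_pos: [0.2555, 0.3662, 0.4212]
tcp_rot: [180.0, 0.0, -180.0]
wrist_force: [1.2, -0.6, 0.4]
opening: 0.0853
grasp_force: 0.0
```

Request:
{"method": "carry_out", "body": {"targets": "-0.5 -0.8 0 0 0 0 1; -0.5 -0.8 0 0 0 0 1; -0.5 -0.8 0 0 0 0 1; -0.5 -0.8 0 0 0 0 1; -0.5 -0.8 0 0 0 0 1; -0.5 -0.8 0 0 0 0 1; -0.5 -0.8 0 0 0 0 1; -0.5 -0.8 0 0 0 0 1"}}

```text
time: 1.48
ee_pos: [0.4156, 0.1098, 0.4207]
tcp_rot: [180.0, 0.0, -180.0]
wrist_force: [0.3, 0.3, -0.6]
opening: 0.0851
grasp_force: 0.0
```

Request:
{"method": "carry_out", "body": {"targets": "-0.5 -0.8 0 0 0 0 1; -0.5 -0.8 0 0 0 0 1; -0.5 -0.8 0 0 0 0 1; -0.5 -0.8 0 0 0 0 1; -0.3 -0.7 0 0 0 0 1; 0 0 0 0 0 0 1; 0 0 0 0 0 0 1; 0 0 0 0 0 0 1"}}

```text
time: 2.15
ee_pos: [0.507, -0.0441, 0.4205]
tcp_rot: [180.0, -0.0, 180.0]
wrist_force: [-0.3, 0.3, -0.6]
opening: 0.0854
grasp_force: 0.0
```

Run:
```python
from h import *
import pickle
o=monitor.get_obs();print(o["time"],o["ee_pos"],o["tcp_rot"],o["q"])
c=get_calibration("wrist");im=camera("wrist")[:,:,::-1]
cv2.imwrite("pics/w1.png",im);pickle.dump(c,open("pics/w1.pkl","wb"))
cv2.imwrite("pics/w1b.png",cv2.resize(im,(800,600),interpolation=cv2.INTER_CUBIC))
```

```text
2.15 [ 0.50701987 -0.044123    0.42045164] [ 1.79981156e+02 -4.33126978e-02  1.79979534e+02] [-4.97688529e+00 -2.63605417e-01  6.42224218e+00  9.67306264e+01
  1.50311899e-02 -4.95641778e+00]
```

View pics/w1b.png

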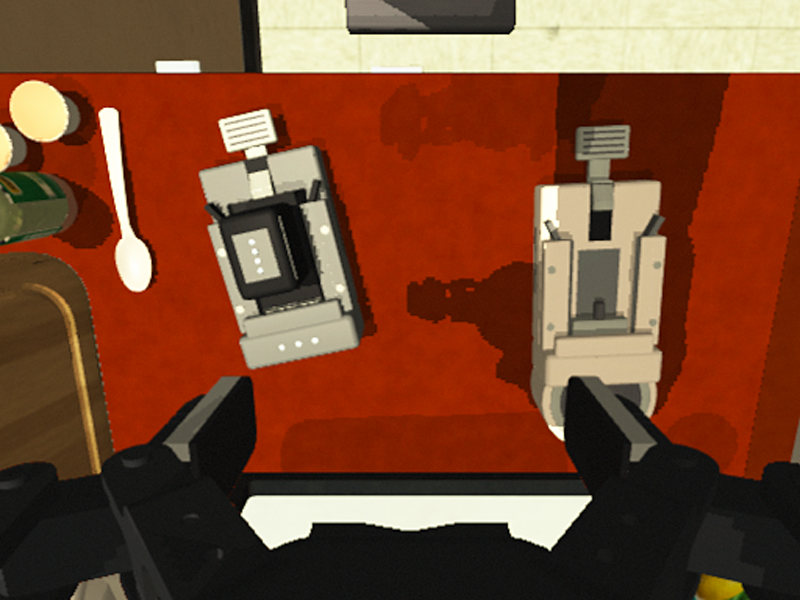

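The wrist picture (800-wide) shows the charger's tab at about (248,131) with front block corners at (200,172) and (318,147), and the warmer's tab at (603,142) with front corners at (536,185) and (660,182). The pack's top is at about (258,253). Next I cast these points to the heights and check the sizes.

```bash
cat > m.py <<'E'
from h import *
import pickle
np.set_printoptions(precision=4,suppress=True)
c=pickle.load(open("pics/w1.pkl","rb"))
P=lambda pts,z: onplane(c,(np.array(pts)+.5)/1.5625-.5,z)
for nm,tab,fr,hs in(("ch",[(219,122),(270,109),(277,142),(226,153)],[(200,172),(318,147)],[(243,368),(360,345)]),
                 ("wa",[(577,126),(630,126),(629,158),(577,158)],[(536,185),(660,182)],[(533,381),(662,381)])):
    t=P(tab,.023);f=P(fr,.024);h=P(hs,.046)
    print(nm,"tab c",t.mean(0),"sides",[np.linalg.norm(t[i]-t[i-1])*1e3 for i in range(4)])
    print(" front w",np.linalg.norm(f[0]-f[1])*1e3,f.mean(0),"hs w",np.linalg.norm(h[0]-h[1])*1e3,h.mean(0))
    ax=lambda v: np.degrees(np.arctan2(v[1],v[0]))
    print(" yaw front",ax(f[1]-f[0])-90,"tab",ax(t[1]-t[0])-90,ax(t[2]-t[3])-90,"hs",ax(h[1]-h[0])-90)
    g=f.mean(0)-t.mean(0);print(" tab->front",np.linalg.norm(g[:2])*1e3,ax(g), "front->hs",np.linalg.norm((h-f).mean(0)[:2])*1e3,ax((h-f).mean(0)))
print("pack top",P([(226,228),(270,212),(283,290),(240,300)],.079))
b=cv2.imread("pics/w1.png")
# tab contours
for nm,(x0,y0,x1,y1) in(("ch",(135,65,182,102)),("wa",(360,75,412,106))):
    g=cv2.cvtColor(b,cv2.COLOR_BGR2HSV)[y0:y1,x0:x1]
    m=((g[...,1]<110)&(g[...,2]>70)).astype(np.uint8)
    n,l,st,_=cv2.connectedComponentsWithStats(m);i=1+np.argmax(st[1:,4]);ys,xs=np.nonzero(l==i)
    print(nm,st[i],cv2.minAreaRect(np.c_[xs+x0,ys+y0].astype(np.float32)))
E
python3 m.py
```

```text
ch tab c [ 0.4216 -0.1544  0.023 ] sides [np.float64(20.338456380863665), np.float64(35.97670402373546), np.float64(21.444014526205123), np.float64(36.15505243417713)]
 front w 83.79448494766687 [ 0.4399 -0.1482  0.024 ] hs w 86.05163857534913 [ 0.5754 -0.1222  0.046 ]
 yaw front 11.295905983113869 tab 13.200209134243494 11.420364824258371 hs 11.61841001561099
 tab->front 19.297958276187668 18.511377714309024 front->hs 137.99815073036504 10.883016741206958
wa tab c [0.4288 0.0873 0.023 ] sides [np.float64(20.949487665006853), np.float64(35.86913056767508), np.float64(20.93962983404353), np.float64(35.735487576731785)]
 front w 85.87355148579971 [0.4563 0.0859 0.024 ] hs w 93.11410085110516 [0.5946 0.0906 0.046 ]
 yaw front 1.2716457461824575 tab -0.08144816032270796 -0.08283434287220359 hs -0.09372597504059854
 tab->front 27.537954590012514 -2.937267055805885 front->hs 138.37287024789035 1.9548286348198305
pack top [[ 0.48   -0.1554  0.079 ]
 [ 0.4705 -0.1282  0.079 ]
 [ 0.5185 -0.1236  0.079 ]
 [ 0.5249 -0.1509  0.079 ]]
ch [  5   5  42  32 891] ((160.51312255859375, 88.55573272705078), (33.61152267456055, 36.01643371582031), 76.75948333740234)
wa [  8   5  35  26 759] ((385.0, 92.5), (25.0, 34.0), 90.0)
```

Sizes agree (tab 36×21 mm, block 84 mm), and the charger's yaw is about 11.3° and the warmer's about 0°. I move towards the charger with the fingers shut and look from nearer.

Request:
{"method": "carry_out", "body": {"targets": "0.4 -0.65 0.55 0 0 0 -1; 0.4 -0.65 0.55 0 0 0 -1; 0.4 -0.65 0.55 0 0 0 -1; 0.4 -0.65 0.55 0 0 0 -1; 0 0 0 0 0 -1 -1; 0 0 0 0 0 -1 -1; 0 0 0 0 0 0 -1; 0 0 0 0 0 0 -1", "newtons": 25}}

```text
time: 2.87
ee_pos: [0.4431, -0.1474, 0.3331]
tcp_rot: [-180.0, 0.0, -168.6]
wrist_force: [-1.1, 0.4, -0.1]
opening: -0.0001
grasp_force: 0.0
```

Run:
```python
from h import *
import pickle
o=monitor.get_obs();print(o["time"],o["ee_pos"],o["tcp_rot"],o["opening"])
c=get_calibration("wrist");im=camera("wrist")[:,:,::-1]
cv2.imwrite("pics/w2.png",im);pickle.dump(c,open("pics/w2.pkl","wb"))
cv2.imwrite("pics/w2b.png",cv2.resize(im,(800,600),interpolation=cv2.INTER_CUBIC))
```

```text
2.8667 [ 0.44311599 -0.14735966  0.33314545] [-1.79981175e+02  4.75994901e-02 -1.68621034e+02] -9.0261171871965e-05
```

View pics/w2b.png

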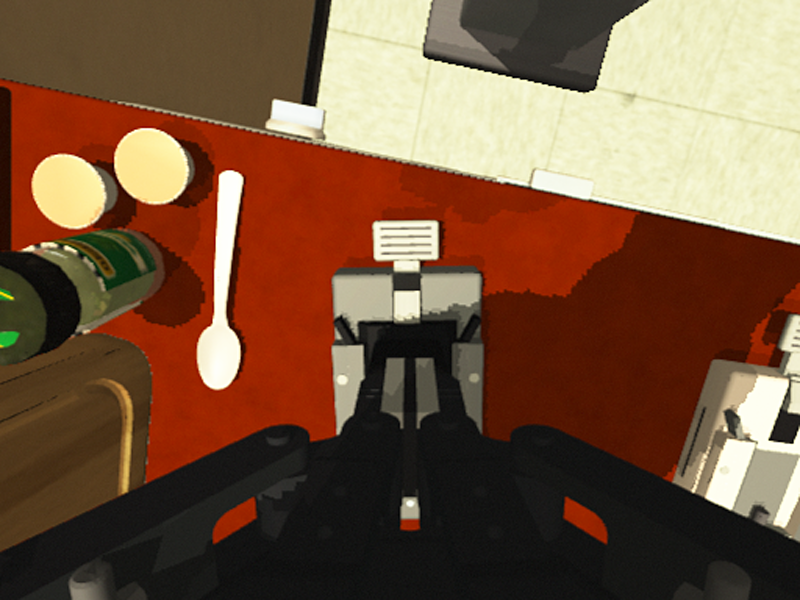

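The nearer view shows the tab square on at (374–439, 221–261), the front block corners at (333,276) and (482,276), and rail dots at (343,380) and (474,378).

Run:
```python
from h import *
import pickle
np.set_printoptions(precision=4,suppress=True)
c1=pickle.load(open("pics/w1.pkl","rb"));c2=pickle.load(open("pics/w2.pkl","rb"))
q=lambda p:(np.array(p,float)+.5)/1.5625-.5
a=[(219,122),(270,109),(277,142),(226,153),(200,172),(318,147),(325,230)]
b=[(374,221),(439,221),(439,261),(373,261),(333,276),(482,276),(474,378)]
print(tri(c1,q(a),c2,q(b)))
t=onplane(c2,q(b[:4]),.023);f=onplane(c2,q(b[4:6]),.024);d=onplane(c2,q([(343,380),(474,378)]),.036)
print("tab",t.mean(0),[np.linalg.norm(t[i]-t[i-1]) for i in range(4)]);print("front",f.mean(0),np.linalg.norm(f[0]-f[1]));print("dots",d.mean(0),d)
for v in(t[1]-t[0],t[2]-t[3],f[1]-f[0],d[1]-d[0]):print(np.degrees(np.arctan2(v[1],v[0]))-90)
```

```text
[[ 0.4146 -0.1744  0.0191  0.0013]
 [ 0.4069 -0.1392  0.0199  0.0001]
 [ 0.4282 -0.135   0.0232  0.0003]
 [ 0.4354 -0.1706  0.0226  0.0002]
 [ 0.4483 -0.1909  0.0204  0.0005]
 [ 0.432  -0.1085  0.0181  0.0012]
 [ 0.4867 -0.1029  0.0361  0.0002]]
tab [ 0.4209 -0.1547  0.023 ] [np.float64(0.021935943662334405), np.float64(0.035092341568866786), np.float64(0.021916597261601767), np.float64(0.03635999427790938)]
front [ 0.4396 -0.1503  0.024 ] 0.08242321154187844
dots [ 0.4946 -0.1387  0.036 ] [[ 0.5024 -0.1745  0.036 ]
 [ 0.4868 -0.1029  0.036 ]]
11.31549060032927
11.31767951980494
11.318528085896801
12.269206438579758
```

Heights triangulate properly (tab 0.019–0.023, rail dots 0.036). I go down over the tab.

Request:
{"method": "carry_out", "body": {"targets": "0.31 -0.03 0.5 0 0 0 -1; 0.32 -0.04 0.6 0 0 0 -1; 0 0 0.7 0 0 0 -1; 0 0 0.6 0 0 0 -1; 0 0 0.5 0 0 0 -1; 0 0 0.2 0 0 0 -1; 0 0 0.1 0 0 0 -1; 0 0 0 0 0 0 -1"}}

```text
time: 3.58
ee_pos: [0.4192, -0.1557, 0.2048]
tcp_rot: [180.0, -0.0, -168.5]
wrist_force: [-0.4, -0.9, 0.5]
opening: 0.0001
grasp_force: 0.0
```

Request:
{"method": "carry_out", "body": {"targets": "0 0 0.05 0 0 0 -1; 0 0 0.05 0 0 0 -1; 0 0 0.05 0 0 0 -1; 0 0 0.05 0 0 0 -1; 0 0 0.05 0 0 0 -1; 0 0 0 0 0 0 -1; 0 0 0 0 0 0 -1; 0 0 0 0 0 0 -1"}}

```text
time: 4.25
ee_pos: [0.419, -0.156, 0.1947]
tcp_rot: [-180.0, -0.0, -168.5]
wrist_force: [-0.2, 0.6, -0.1]
opening: 0.0003
grasp_force: 0.2
```

Request:
{"method": "carry_out", "body": {"targets": "0 0 0.03 0 0 0 -1; 0 0 0.03 0 0 0 -1; 0 0 0.03 0 0 0 -1; 0 0 0.03 0 0 0 -1; 0 0 0.02 0 0 0 -1; 0 0 0 0 0 0 -1; 0 0 0 0 0 0 -1; 0 0 0 0 0 0 -1"}}

```text
time: 4.92
ee_pos: [0.4191, -0.156, 0.1892]
tcp_rot: [-180.0, 0.0, -168.5]
wrist_force: [-0.4, -0.1, 2.5]
opening: -0.0001
grasp_force: 1.5
```

Request:
{"method": "carry_out", "body": {"targets": "0 0 0.02 0 0 0 -1; 0 0 0.02 0 0 0 -1; 0 0 0.02 0 0 0 -1; 0 0 0.02 0 0 0 -1; 0 0 0 0 0 0 -1; 0 0 0 0 0 0 -1; 0 0 0 0 0 0 -1; 0 0 0 0 0 0 -1"}}

```text
time: 5.58
ee_pos: [0.419, -0.1561, 0.1876]
tcp_rot: [-180.0, 0.0, -168.5]
wrist_force: [-8.3, 1.4, 20.9]
opening: 0.0003
grasp_force: 10.5
```

Run:
```python
from h import *
o=monitor.get_obs();print(o["wrist_force"],o["ee_pos"])
cv2.imwrite("pics/s3.png",camera("side")[:,:,::-1])
a=cv2.imread("pics/side0.png")[140:210,225:325];b=cv2.imread("pics/s3.png")[140:210,225:325]
cv2.imwrite("pics/s3b.png",cv2.resize(np.vstack([a,b]),None,fx=4.2,fy=4.2,interpolation=cv2.INTER_CUBIC))
```

```text
[-8.32069924  1.43815629 20.89037273] [ 0.41898115 -0.15609316  0.18756522]
```

View pics/s3b.png

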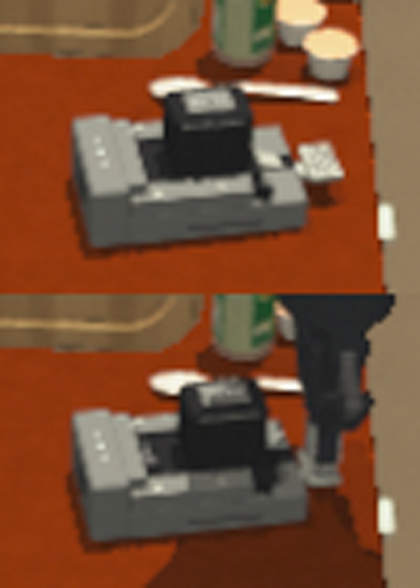

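The side picture shows the pack sprung outwards by roughly 9 mm, with the tab down. Now I lift off, open the fingers and look at the pack.

Request:
{"method": "carry_out", "body": {"targets": "0 0 -0.1 0 0 0 -1; 0 0 -0.2 0 0 0 -1; 0 0 -0.5 0 0 0 -1; 0 0 -0.9 0 0 0 1; 0 0 -0.9 0 0 0 1; -0.6 0 -0.6 0 0 0 1; -0.7 0 -0.4 0 0 0 1; 0 0 0 0 0 0 1"}}

```text
time: 6.3
ee_pos: [0.4733, -0.1453, 0.3332]
tcp_rot: [-179.9, 0.3, -168.5]
wrist_force: [0.6, -0.2, 0.1]
opening: 0.0605
grasp_force: 0.0
```

Request:
{"method": "carry_out", "body": {"targets": "0 0 0 0 0 0 1; 0 0 0 0 0 0 1; 0 0 0 0 0 0 1; 0 0 0 0 0 0 1; 0 0 0 0 0 0 1; 0 0 0 0 0 0 1; 0 0 0 0 0 0 1; 0 0 0 0 0 0 1"}}

```text
time: 6.97
ee_pos: [0.4699, -0.1457, 0.3299]
tcp_rot: [-180.0, 0.0, -168.5]
wrist_force: [-1.0, -0.3, -0.3]
opening: 0.0855
grasp_force: 0.0
```

Run:
```python
from h import *
import pickle
o=monitor.get_obs();print(o["time"],o["ee_pos"],o["tcp_rot"],o["opening"],o["wrist_force"])
c=get_calibration("wrist");im=camera("wrist")[:,:,::-1]
cv2.imwrite("pics/w4.png",im);pickle.dump(c,open("pics/w4.pkl","wb"))
cv2.imwrite("pics/w4b.png",cv2.resize(im,(800,600),interpolation=cv2.INTER_CUBIC))
```

```text
6.9667 [ 0.46985238 -0.14572199  0.32991589] [-1.79996981e+02  4.59466653e-03 -1.68538588e+02] 0.08554156991270385 [-1.01379526 -0.26153491 -0.29261252]
```

View pics/w4b.png

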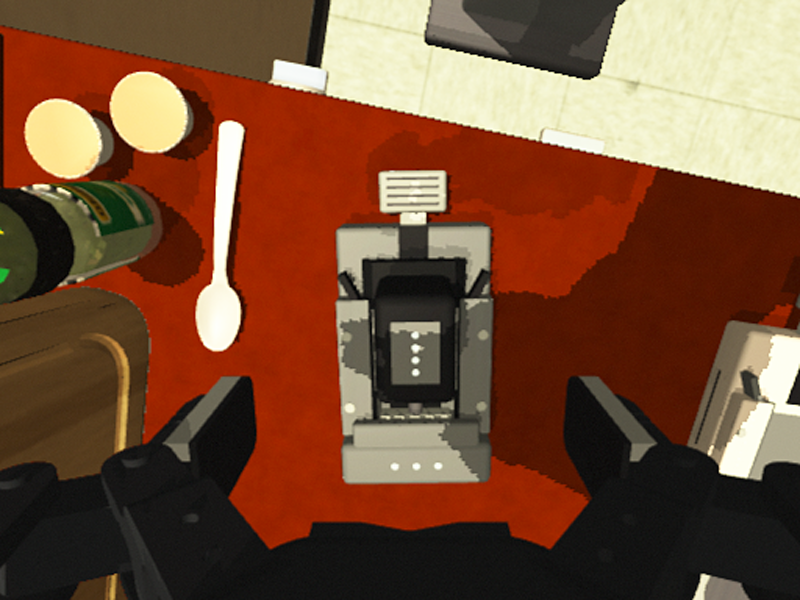

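The pack sits 10 mm out and square in the view: label centre (415,353), plate tail edge at row 262, tab centre (412,191), rail dots (348,408) and (482,406).

Run:
```python
from h import *
import pickle
np.set_printoptions(precision=4,suppress=True)
c=pickle.load(open("pics/w4.pkl","rb"));q=lambda p:(np.array(p,float)+.5)/1.5625-.5
t=np.array([.46985,-.14572]);y=np.radians(11.46);u=np.array([np.cos(y),np.sin(y)]);v=np.array([-u[1],u[0]])
g=cv2.cvtColor(cv2.imread("pics/w4.png"),cv2.COLOR_BGR2GRAY)
for nm,p,z in(("label",[(415.5,353)],.079),("label edges",[(390,353),(441,353),(415,322),(415,385)],.079),("tail",[(363,262),(466,262)],.033),("dots",[(348,408),(482,406)],.036),("tab",[(412,191)],.023),("front",[(337,227),(490,227)],.024),("hs",[(343,482),(489,481)],.046)):
    P=onplane(c,q(p),z)[:,:2];d=P-t;print(nm,"u,v rel TCP mm:",np.c_[d@u,d@v]*1e3, P.mean(0))
```

```text
label u,v rel TCP mm: [[18.8838  1.7674]] [ 0.488  -0.1402]
label edges u,v rel TCP mm: [[18.8713 -9.8492]
 [18.8963 13.3837]
 [ 4.0952  1.5163]
 [34.6717  1.5645]] [ 0.4883 -0.1403]
tail u,v rel TCP mm: [[-14.4825 -25.3586]
 [-14.4225  28.7264]] [ 0.4554 -0.1469]
dots u,v rel TCP mm: [[ 68.0726 -35.5344]
 [ 66.923   39.5838]] [ 0.5356 -0.1303]
tab u,v rel TCP mm: [[-50.4502   0.4127]] [ 0.4203 -0.1553]
front u,v rel TCP mm: [[-31.7372 -39.591 ]
 [-31.6457  42.0085]] [ 0.4386 -0.1508]
hs u,v rel TCP mm: [[108.6687 -38.492 ]
 [108.1104  43.6128]] [ 0.5756 -0.1217]
```

Everything agrees (pack at x≈10 mm in the charger frame). I go down over the body and grip.

Request:
{"method": "carry_out", "body": {"targets": "-0.47 0.04 0.3 0 0 0 1; 0 0 0.7 0 0 0 1; 0 0 0.7 0 0 0 1; 0 0 0.6 0 0 0 1; 0 0 0.35 0 0 0 1; 0 0 0.22 0 0 0 1; 0 0 0 0 0 0 1; 0 0 0 0 0 0 1"}}

```text
time: 7.68
ee_pos: [0.4882, -0.1404, 0.2155]
tcp_rot: [-180.0, 0.0, -168.5]
wrist_force: [0.8, -0.5, 1.0]
opening: 0.0856
grasp_force: 0.0
```

Request:
{"method": "carry_out", "body": {"targets": "0 0 0 0 0 0 -1; 0 0 0 0 0 0 -1; 0 0 0 0 0 0 -1; 0 0 0 0 0 0 -1; 0 0 0 0 0 0 -1; 0 0 0 0 0 0 -1; 0 0 0 0 0 0 -1; 0 0 0 0 0 0 -1", "newtons": 45}}

```text
time: 8.35
ee_pos: [0.4883, -0.1403, 0.2158]
tcp_rot: [-180.0, 0.1, -168.5]
wrist_force: [-2.4, 2.3, 5.6]
opening: 0.0378
grasp_force: 47.5
```

Request:
{"method": "carry_out", "body": {"targets": "0.05 0 0 0 0 0 -1; 0.1 0 0 0 0 0 -1; 0.1 0 0 0 0 0 -1; 0.1 0 0 0 0 0 -1; 0.1 0 0 0 0 0 -1; 0.1 0 0 0 0 0 -1; 0.05 0 0 0 0 0 -1; 0 0 0 0 0 0 -1"}}

```text
time: 9.02
ee_pos: [0.4643, -0.1453, 0.2158]
tcp_rot: [-180.0, 0.1, -168.5]
wrist_force: [-1.0, 0.7, 6.7]
opening: 0.0376
grasp_force: 47.7
```

Request:
{"method": "carry_out", "body": {"targets": "0.15 0 -0.01 0 0 0 -1; 0.2 0 -0.01 0 0 0 -1; 0.2 0 0 0 0 0 -1; 0.25 0 0 0 0 0 -1; 0.25 0 0 0 0 0 -1; 0.25 0 0 0 0 0 -1; 0.25 0 0 0 0 0 -1; 0 0 0 0 0 0 -1"}}

```text
time: 9.68
ee_pos: [0.402, -0.1577, 0.2158]
tcp_rot: [180.0, -0.1, -168.6]
wrist_force: [-1.3, 0.1, 1.0]
opening: 0.0376
grasp_force: 47.0
```

The pack is out of the rails. I lift it, turn it to the warmer's direction and go to a place from which the wrist camera sees the warmer.

Request:
{"method": "carry_out", "body": {"targets": "0 0 -0.3 0 0 0 -1; 0 0 -0.6 0 0 0 -1; 0 0 -0.7 0 0 0 -1; 0 0 -0.7 0 0 0 -1; 0 0 -0.57 0 0 1 -1; 0 0 0 0 0 0.99 -1; -0.2 0.6 0 0 0 0 -1; -0.2 0.6 0 0 0 0 -1"}}

```text
time: 10.35
ee_pos: [0.4199, -0.1094, 0.3313]
tcp_rot: [-180.0, -0.0, 179.9]
wrist_force: [1.1, -0.4, -2.7]
opening: 0.0378
grasp_force: 46.9
```

Request:
{"method": "carry_out", "body": {"targets": "-0.2 0.6 0 0 0 0 -1; -0.2 0.6 0 0 0 0 -1; -0.2 0.6 0 0 0 0 -1; -0.2 0.45 0 0 0 0 -1; 0 0 0 0 0 0 -1; 0 0 0 0 0 0 -1; 0 0 0 0 0 0 -1; 0 0 0 0 0 0 -1"}}

```text
time: 11.02
ee_pos: [0.4515, -0.0199, 0.3307]
tcp_rot: [-180.0, -0.0, -180.0]
wrist_force: [0.3, -0.6, -2.5]
opening: 0.0376
grasp_force: 46.9
```

Run:
```python
from h import *
import pickle
o=monitor.get_obs();print(o["time"],o["ee_pos"],o["tcp_rot"],o["opening"],o["wrist_force"])
c=get_calibration("wrist");im=camera("wrist")[:,:,::-1]
cv2.imwrite("pics/w5.png",im);pickle.dump(c,open("pics/w5.pkl","wb"))
cv2.imwrite("pics/w5b.png",cv2.resize(im,(800,600),interpolation=cv2.INTER_CUBIC))
```

```text
11.0167 [ 0.45150564 -0.01988811  0.33068091] [-1.79991674e+02 -3.36964619e-02 -1.79964918e+02] 0.03762434965860403 [ 0.31766606 -0.61825924 -2.47778236]
```

View pics/w5b.png

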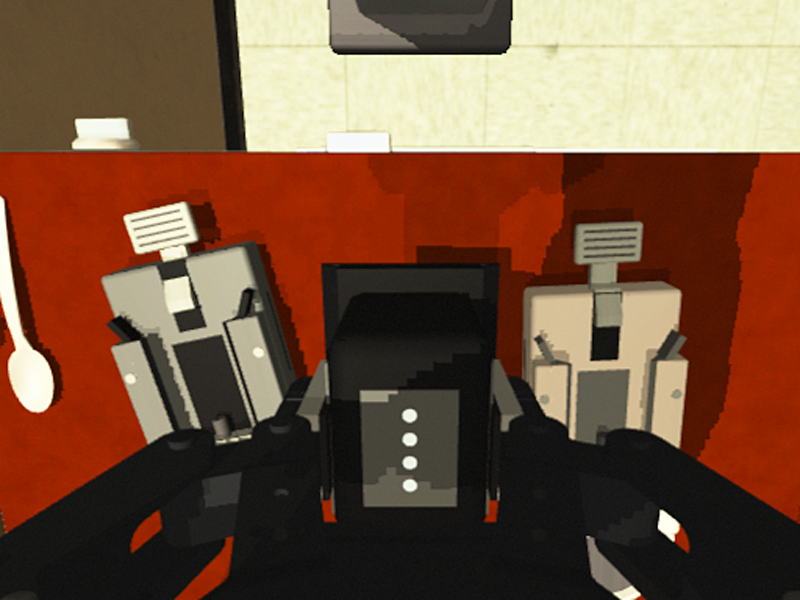

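The pack hangs square in the fingers (plate tail edge row 264, columns 322–498). The warmer is at the right: tab (574–642, 223–260), front corners (525,291) and (681,284), rail dots (546,398) and (677,394). I refine its yaw and centre line by sub-pixel dots and edges from both views.

```bash
cat > m5.py <<'E'
from h import *
import pickle
np.set_printoptions(precision=4,suppress=True)
ang=lambda v: np.degrees(np.arctan2(v[1],v[0]))
def dot(im,p,r=4):
    x,y=[int(round(t)) for t in (np.array(p)+.5)/1.5625-.5]
    g=cv2.cvtColor(im,cv2.COLOR_BGR2GRAY).astype(float)[y-r:y+r+1,x-r:x+r+1]
    w=np.abs(g-np.median(g));w[w<.4*w.max()]=0
    ys,xs=np.mgrid[-r:r+1,-r:r+1];return [x+(w*xs).sum()/w.sum(),y+(w*ys).sum()/w.sum()],w.max()
D={}
for k,ds in(("w1",[(549,270),(655,266),(549,327),(655,323)]),("w5",[(546,398),(677,394)])):
    im=cv2.imread(f"pics/{k}.png");c=pickle.load(open(f"pics/{k}.pkl","rb"))
    px=[dot(im,p) for p in ds];D[k]=(c,[p for p,_ in px]);P=onplane(c,D[k][1],.036)
    print(k,"dots px",np.array(D[k][1]),[w for _,w in px]);print(P)
    print(" yaw",ang(P[1]-P[0])-90,"mid",P[:2].mean(0),"sep",np.linalg.norm(P[1]-P[0]))
    if len(P)>2: print(" yaw2",ang(P[3]-P[2])-90,"long",ang(P[2]-P[0]),ang(P[3]-P[1]),"mid2",P[2:].mean(0))
    # block mask
    h=cv2.cvtColor(im,cv2.COLOR_BGR2HSV);m=((h[...,1]<150)).astype(np.uint8)
    for x0,x1,y0,y1 in ([(346,372,105,130),(394,418,105,130)] if k=="w1" else [(340,372,170,200),(400,430,170,200)]):
        top=[y0+np.argmax(m[y0:y1,x]) for x in range(x0,x1)];print(" front rows",top[::4])
    # tab
    x0,y0,x1,y1=(360,75,412,104) if k=="w1" else (360,136,416,170)
    s=m[y0:y1,x0:x1];print(" tab rows width",[(y0+j,x0+np.nonzero(r)[0].min(),x0+np.nonzero(r)[0].max()) for j,r in enumerate(s) if r.any()][::5])
T=tri(D["w1"][0],D["w1"][1][:2],D["w5"][0],D["w5"][1]);print("tri",T)
E
python3 m5.py
```

```text
w1 dots px [[347.     172.9366]
 [420.239  169.2252]
 [349.7822 208.951 ]
 [422.5758 207.255 ]] [np.float64(95.0), np.float64(52.0), np.float64(51.0), np.float64(127.0)]
[[0.5153 0.0483 0.036 ]
 [0.5112 0.128  0.036 ]
 [0.5566 0.0541 0.036 ]
 [0.5548 0.1359 0.036 ]]
 yaw 2.879055196565943 mid [0.5132 0.0881 0.036 ] sep 0.07980536010299188
 yaw2 1.3121309633231562 long 8.012764176227332 10.353862993376369 mid2 [0.5557 0.095  0.036 ]
 front rows [np.int64(118), np.int64(118), np.int64(118), np.int64(118), np.int64(117), np.int64(117), np.int64(117)]
 front rows [np.int64(116), np.int64(116), np.int64(115), np.int64(115), np.int64(115), np.int64(115)]
 tab rows width [(80, np.int64(386), np.int64(402)), (85, np.int64(368), np.int64(402)), (90, np.int64(368), np.int64(402)), (95, np.int64(368), np.int64(402)), (100, np.int64(368), np.int64(401))]
w5 dots px [[347.3251 255.8375]
 [432.7897 251.8396]] [np.float64(80.0), np.float64(39.0)]
[[0.5151 0.0539 0.036 ]
 [0.5114 0.1281 0.036 ]]
 yaw 2.9033029531649817 mid [0.5133 0.091  0.036 ] sep 0.07437812436261793
 front rows [np.int64(183), np.int64(183), np.int64(183), np.int64(183), np.int64(183), np.int64(183), np.int64(182), np.int64(182)]
 front rows [np.int64(181), np.int64(181), np.int64(180), np.int64(180), np.int64(180), np.int64(180), np.int64(180), np.int64(182)]
 tab rows width [(141, np.int64(407), np.int64(408)), (146, np.int64(368), np.int64(411)), (151, np.int64(367), np.int64(410)), (156, np.int64(367), np.int64(410)), (161, np.int64(367), np.int64(410)), (166, np.int64(367), np.int64(409))]
tri [[0.5154 0.0512 0.0353 0.0054]
 [0.5111 0.1278 0.0365 0.0001]]
```

```bash
cat > m6.py <<'E'
from h import *
import pickle
np.set_printoptions(precision=4,suppress=True)
c=pickle.load(open("pics/w5.pkl","rb"));q=lambda p:(np.array(p,float)+.5)/1.5625-.5
t=np.array([.4515,-.0199]);z0=.3307-.1918
for nm,p,z in(("tail",[(322,264),(498,264)],z0+.009),("label",[(360,448),(458,448)],z0+.055),("LEDs",[(409.5,415),(409.5,485)],z0+.055)):
    P=onplane(c,q(p),z)[:,:2]-t;print(nm,P*1e3,P.mean(0)*1e3)
im=cv2.imread("pics/w5.png");h=cv2.cvtColor(im,cv2.COLOR_BGR2HSV)
m=((h[...,1]<150)).astype(np.uint8)
y=np.radians(2.7);u=np.array([np.cos(y),np.sin(y)]);v=np.array([-u[1],u[0]]);A=np.array([.5133,.0910])
rows=range(147,166);mid=[(np.nonzero(m[r,360:416])[0].min()+np.nonzero(m[r,360:416])[0].max())/2+360 for r in rows]
for nm,P in(("tab",onplane(c,[(np.mean(mid),155.5)],.023)),("front L/R",onplane(c,q([(525,291),(681,284)]),.024)),("stem",onplane(c,q([(603,270)]),.023)),("slot",onplane(c,q([(592,345),(617,345)]),.024))):
    d=P[:,:2]-A;print(nm,P[:,:2],"u,v mm",np.c_[d@u,d@v]*1e3)
r=[200,205,210,215,220];
for k in (215,220,228,236):
    row=cv2.cvtColor(im,cv2.COLOR_BGR2GRAY)[k,325:450];print(k,list(row[::1]))
E
python3 m6.py
```

```text
tail [[-35.4918 -27.2026]
 [-35.4628  25.6978]] [-35.4773  -0.7524]
label [[ -1.1066 -12.3666]
 [ -1.096   10.3199]] [-1.1013 -1.0233]
LEDs [[-9.5097 -0.9021]
 [ 8.7048 -0.9135]] [-0.4025 -0.9078]
tab [[0.4288 0.0863]] u,v mm [[-84.5822  -0.7394]]
front L/R [[0.4552 0.043 ]
 [0.4513 0.1286]] u,v mm [[-60.2983 -45.2568]
 [-60.1834  40.4948]]
stem [[0.4436 0.0853]] u,v mm [[-69.8892  -2.414 ]]
slot [[0.4868 0.0828]
 [0.4869 0.0971]] u,v mm [[-26.8108  -6.9005]
 [-26.1339   7.2931]]
215 [np.uint8(41), np.uint8(40), np.uint8(39), np.uint8(37), np.uint8(37), np.uint8(40), np.uint8(37), np.uint8(37), np.uint8(35), np.uint8(63), np.uint8(92), np.uint8(102), np.uint8(103), np.uint8(101), np.uint8(120), np.uint8(142), np.uint8(172), np.uint8(170), np.uint8(116), np.uint8(69), np.uint8(57), np.uint8(104), np.uint8(142), np.uint8(144), np.uint8(141), np.uint8(173), np.uint8(196), np.uint8(196), np.uint8(196), np.uint8(196), np.uint8(194), np.uint8(196), np.uint8(196), np.uint8(194), np.uint8(194), np.uint8(194), np.uint8(195), np.uint8(196), np.uint8(195), np.uint8(193), np.uint8(194), np.uint8
[... 5997 characters left out ...]
nt8(131), np.uint8(176), np.uint8(194), np.uint8(193), np.uint8(194), np.uint8(194), np.uint8(193), np.uint8(192), np.uint8(193), np.uint8(195), np.uint8(167), np.uint8(142), np.uint8(145), np.uint8(122), np.uint8(84), np.uint8(79), np.uint8(76), np.uint8(86), np.uint8(162), np.uint8(196), np.uint8(193), np.uint8(193), np.uint8(192), np.uint8(193), np.uint8(192), np.uint8(192), np.uint8(191), np.uint8(192), np.uint8(191), np.uint8(191), np.uint8(192), np.uint8(192), np.uint8(192), np.uint8(193), np.uint8(191), np.uint8(192), np.uint8(200), np.uint8(148), np.uint8(56), np.uint8(31), np.uint8(35), np.uint8(36), np.uint8(39), np.uint8(35), np.uint8(37), np.uint8(37), np.uint8(35), np.uint8(37)]
```

The warmer's yaw is about 2.7°, its axis passes (0.5133, 0.0907), and its slot centre, tab and dots agree within 1 mm. I go in front of its mouth.

Request:
{"method": "carry_out", "body": {"targets": "0.27 0.66 0 0 0 0 -1; 0.27 0.66 0 0 0 0 -1; 0.27 0.67 0 0 0 0 -1; 0.27 0.67 0 0 0 -0.47 -1; 0 0 0.6 0 0 0 -1; 0 0 0.6 0 0 0 -1; 0 0 0.6 0 0 0 -1; 0 0 0.4 0 0 0 -1"}}

```text
time: 11.73
ee_pos: [0.4077, 0.0864, 0.2407]
tcp_rot: [-180.0, -0.1, -177.3]
wrist_force: [-0.6, 0.7, -3.6]
opening: 0.0375
grasp_force: 47.4
```

Request:
{"method": "carry_out", "body": {"targets": "0 0 0.35 0 0 0 -1; 0 0 0.1 0 0 0 -1; 0 0 0 0 0 0 -1; 0 0 0 0 0 0 -1; 0 0 0 0 0 0 -1; 0 0 0 0 0 0 -1; 0 0 0 0 0 0 -1; 0 0 0 0 0 0 -1"}}

```text
time: 12.4
ee_pos: [0.4085, 0.087, 0.2252]
tcp_rot: [180.0, 0.0, -177.2]
wrist_force: [-0.9, -0.4, -3.5]
opening: 0.0378
grasp_force: 47.3
```

Request:
{"method": "carry_out", "body": {"targets": "0 0 0.1 0 0 0 -1; 0 0 0.06 0 0 0 -1; 0 0 0.05 0 0 0 -1; 0 0 0 0 0 0 -1; 0 0 0 0 0 0 -1; 0 0 0 0 0 0 -1; 0 0 0 0 0 0 -1; 0 0 0 0 0 0 -1"}}

```text
time: 13.07
ee_pos: [0.4084, 0.0869, 0.2164]
tcp_rot: [-180.0, 0.0, -177.2]
wrist_force: [0.0, 0.1, -2.5]
opening: 0.0371
grasp_force: 47.4
```

Run:
```python
from h import *
import pickle
o=monitor.get_obs();print(o["time"],o["ee_pos"],o["tcp_rot"],o["wrist_force"])
c=get_calibration("wrist");im=camera("wrist")[:,:,::-1]
cv2.imwrite("pics/w6.png",im);pickle.dump(c,open("pics/w6.pkl","wb"))
s=camera("side")[:,:,::-1];a=cv2.resize(s[200:280,190:340],None,fx=4,fy=4,interpolation=cv2.INTER_CUBIC)
w=cv2.resize(im[120:300],(600,211));cv2.imwrite("pics/w6b.png",np.vstack([a,w]))
```

```text
13.0667 [0.40839491 0.08693887 0.21639799] [-1.79997809e+02  9.28038371e-03 -1.77240087e+02] [ 0.01732012  0.071295   -2.45194695]
```

View pics/w6b.png

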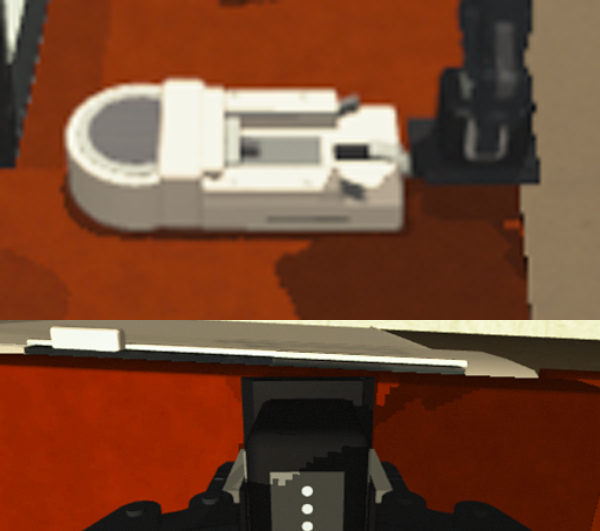

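The side view shows the pack's nose (410,150) just in front of the warmer and in line with its rails, touching nothing. I slide it in gently.

Request:
{"method": "carry_out", "body": {"targets": "-0.1 0 0 0 0 0 -1; -0.12 0 0 0 0 0 -1; -0.12 0 0 0 0 0 -1; -0.12 0 0 0 0 0 -1; -0.12 0 0 0 0 0 -1; -0.12 0 0 0 0 0 -1; -0.05 0 0 0 0 0 -1; 0 0 0 0 0 0 -1"}}

```text
time: 13.83
ee_pos: [0.4389, 0.0884, 0.2163]
tcp_rot: [-180.0, 0.0, -177.2]
wrist_force: [0.2, 0.2, -0.2]
opening: 0.0377
grasp_force: 47.6
```

Request:
{"method": "carry_out", "body": {"targets": "-0.1 0 0 0 0 0 -1; -0.1 0 0 0 0 0 -1; -0.1 0 0 0 0 0 -1; -0.1 0 0 0 0 0 -1; -0.1 0 0 0 0 0 -1; -0.05 0 0 0 0 0 -1; 0 0 0 0 0 0 -1; 0 0 0 0 0 0 -1"}}

```text
time: 14.5
ee_pos: [0.4604, 0.0894, 0.2162]
tcp_rot: [-180.0, 0.0, -177.2]
wrist_force: [0.5, 0.0, -1.6]
opening: 0.0372
grasp_force: 47.6
```

Request:
{"method": "carry_out", "body": {"targets": "-0.1 0 0 0 0 0 -1; -0.1 0 0 0 0 0 -1; -0.1 0 0 0 0 0 -1; -0.1 0 0 0 0 0 -1; -0.05 0 0 0 0 0 -1; 0 0 0 0 0 0 -1; 0 0 0 0 0 0 -1; 0 0 0 0 0 0 -1"}}

```text
time: 15.17
ee_pos: [0.4783, 0.0903, 0.2163]
tcp_rot: [-180.0, 0.0, -177.2]
wrist_force: [2.2, -2.2, -1.6]
opening: 0.0376
grasp_force: 47.5
```

Request:
{"method": "carry_out", "body": {"targets": "-0.08 -0.01 0 0 0 0 -1; -0.08 0 0 0 0 0 -1; -0.08 0 0 0 0 0 -1; -0.08 0 0 0 0 0 -1; -0.08 0 0 0 0 0 -1; 0 0 0 0 0 0 -1; 0 0 0 0 0 0 -1; 0 0 0 0 0 0 -1"}}

```text
time: 15.83
ee_pos: [0.4944, 0.0907, 0.2163]
tcp_rot: [180.0, 0.0, -177.2]
wrist_force: [1.2, -0.1, -1.7]
opening: 0.0374
grasp_force: 47.6
```

Origin is about x = −4 mm. From here I take smaller steps and watch the force.

Request:
{"method": "carry_out", "body": {"targets": "-0.04 0 0 0 0 0 -1; -0.04 0 0 0 0 0 -1; -0.04 0 0 0 0 0 -1; -0.04 0 0 0 0 0 -1; -0.04 0 0 0 0 0 -1; 0 0 0 0 0 0 -1; 0 0 0 0 0 0 -1; 0 0 0 0 0 0 -1"}}

```text
time: 16.5
ee_pos: [0.5022, 0.0911, 0.2161]
tcp_rot: [180.0, -0.0, -177.2]
wrist_force: [-3.6, 1.0, -0.6]
opening: 0.0377
grasp_force: 47.6
```

Request:
{"method": "carry_out", "body": {"targets": "-0.03 0 0 0 0 0 -1; -0.03 0 0 0 0 0 -1; -0.02 0 0 0 0 0 -1; 0 0 0 0 0 0 -1; 0 0 0 0 0 0 -1; 0 0 0 0 0 0 -1; 0 0 0 0 0 0 -1; 0 0 0 0 0 0 -1"}}

```text
time: 17.17
ee_pos: [0.5055, 0.0912, 0.2162]
tcp_rot: [-180.0, 0.0, -177.2]
wrist_force: [-4.4, -0.4, -2.0]
opening: 0.0374
grasp_force: 47.5
```

Request:
{"method": "carry_out", "body": {"targets": "-0.02 0 0 0 0 0 -1; -0.02 0 0 0 0 0 -1; -0.02 0 0 0 0 0 -1; 0 0 0 0 0 0 -1; 0 0 0 0 0 0 -1; 0 0 0 0 0 0 -1; 0 0 0 0 0 0 -1; 0 0 0 0 0 0 -1"}}

```text
time: 17.83
ee_pos: [0.5078, 0.0913, 0.2162]
tcp_rot: [-180.0, -0.0, -177.2]
wrist_force: [-3.4, 0.6, -3.8]
opening: 0.0373
grasp_force: 47.2
```

Request:
{"method": "carry_out", "body": {"targets": "-0.02 0 0 0 0 0 -1; -0.02 0 0 0 0 0 -1; -0.01 0 0 0 0 0 -1; 0 0 0 0 0 0 -1; 0 0 0 0 0 0 -1; 0 0 0 0 0 0 -1; 0 0 0 0 0 0 -1; 0 0 0 0 0 0 -1"}}

```text
time: 18.5
ee_pos: [0.5097, 0.0914, 0.2162]
tcp_rot: [-180.0, -0.0, -177.2]
wrist_force: [-5.9, 0.7, -4.2]
opening: 0.0379
grasp_force: 47.2
```

Request:
{"method": "carry_out", "body": {"targets": "-0.02 0 0 0 0 0 -1; -0.02 0 0 0 0 0 -1; 0 0 0 0 0 0 -1; 0 0 0 0 0 0 -1; 0 0 0 0 0 0 -1; 0 0 0 0 0 0 -1; 0 0 0 0 0 0 -1; 0 0 0 0 0 0 -1"}}

```text
time: 19.17
ee_pos: [0.5105, 0.0915, 0.2161]
tcp_rot: [180.0, -0.2, -177.2]
wrist_force: [-11.2, 0.8, 0.7]
opening: 0.0378
grasp_force: 47.9
```

Request:
{"method": "carry_out", "body": {"targets": "-0.01 0 0 0 0 0 -1; 0 0 0 0 0 0 -1; 0 0 0 0 0 0 -1; 0 0 0 0 0 0 -1; 0 0 0 0 0 0 -1; 0 0 0 0 0 0 -1; 0 0 0 0 0 0 -1; 0 0 0 0 0 0 -1"}}

```text
time: 19.83
ee_pos: [0.5107, 0.0915, 0.2161]
tcp_rot: [180.0, -0.2, -177.2]
wrist_force: [-14.2, -0.2, 1.9]
opening: 0.0371
grasp_force: 48.1
```

Hard stop felt at 11–14 N where the tab offset predicted it. I ease back, let go and lift off.

Request:
{"method": "carry_out", "body": {"targets": "0.02 0 0 0 0 0 -1; 0.01 0 0 0 0 0 -1; 0 0 0 0 0 0 0.3; 0 0 0 0 0 0 0.3; 0 0 0 0 0 0 0.6; 0 0 0 0 0 0 1; 0 0 0 0 0 0 1; 0 0 0 0 0 0 1"}}

```text
time: 20.5
ee_pos: [0.5108, 0.0915, 0.2165]
tcp_rot: [180.0, 0.0, -177.2]
wrist_force: [0.8, 0.0, 0.9]
opening: 0.0853
grasp_force: 0.0
```

Request:
{"method": "carry_out", "body": {"targets": "0 0 -0.1 0 0 0 1; 0 0 -0.3 0 0 0 1; 0 0 -0.6 0 0 0 1; 0 0 -0.7 0 0 0 1; 0 0 -0.7 0 0 0 1; 0 0 -0.6 0 0 0 1; 0 0 0 0 0 0 1; 0 0 0 0 0 0 1"}}

```text
time: 21.17
ee_pos: [0.5109, 0.0915, 0.3388]
tcp_rot: [180.0, 0.2, -177.2]
wrist_force: [-0.3, -0.5, -0.3]
opening: 0.0856
grasp_force: 0.0
```

Run:
```python
from h import *
import pickle
o=monitor.get_obs();print(o["time"],o["ee_pos"],o["tcp_rot"],o["wrist_force"],o["opening"])
c=get_calibration("wrist");im=camera("wrist")[:,:,::-1]
cv2.imwrite("pics/w7.png",im);pickle.dump(c,open("pics/w7.pkl","wb"))
cv2.imwrite("pics/w7b.png",cv2.resize(im,(800,600),interpolation=cv2.INTER_CUBIC))
```

```text
21.1667 [0.51090975 0.09151917 0.33875971] [ 179.97444638    0.21708246 -177.23928536] [-0.34250692 -0.47805575 -0.32411544] 0.08559790395158837
```

View pics/w7b.png

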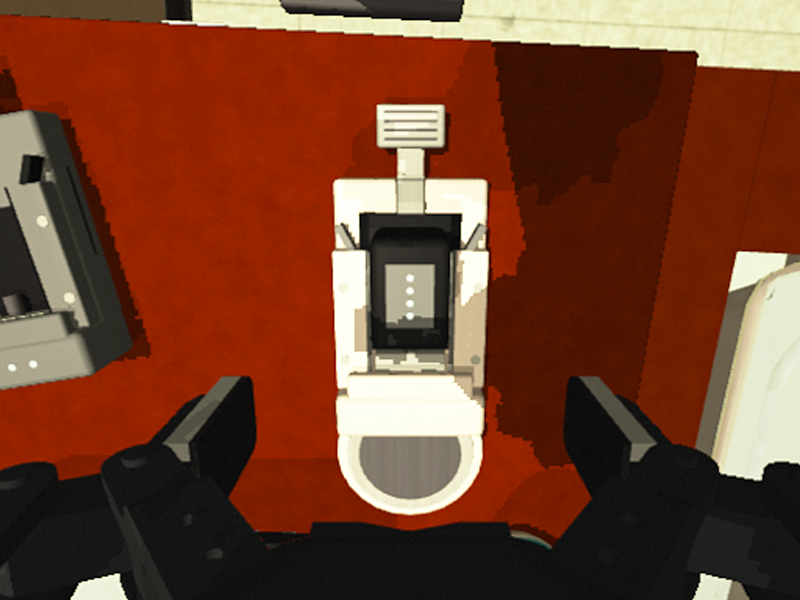

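The pack sits square in the warmer's rails: tail edge at row 213, tab (377–445, 104–148), tooth strip ending at the tail. I check tail-to-tab distance (45.8 mm when clicked) and the tab's height against the earlier view.

Run:
```python
from h import *
import pickle
np.set_printoptions(precision=4,suppress=True)
q=lambda p:(np.array(p,float)+.5)/1.5625-.5
c=pickle.load(open("pics/w7.pkl","rb"));c5=pickle.load(open("pics/w5.pkl","rb"));c1=pickle.load(open("pics/w1.pkl","rb"))
tab=onplane(c,q([(411,126)]),.023)[0];tail=onplane(c,q([(360,213),(461,213)]),.033);fr=onplane(c,q([(334,181),(487,181)]),.024)
y=np.radians(2.7);u=np.array([np.cos(y),np.sin(y),0]);O=fr.mean(0)+.045*u
print("tail-tab",(tail.mean(0)-tab)@u,"pack x",(tail.mean(0)-O)@u+.038,"lat",np.cross(u,tail.mean(0)-O)[2],"tab",tab)
# tab height now from row/col vs xy known from w1/w5 (catch moves only in z)
for z in(.023,.019):
    print(z,"tab corners now",onplane(c,q([(377,104),(445,104),(445,148),(377,148)]),z).mean(0), "w",np.linalg.norm(np.diff(onplane(c,q([(377,126),(445,126)]),z),axis=0)))
print("ref tab w1",onplane(c1,q([(603.2,142)]),.023),"w5",onplane(c5,q([(608,241.5)]),.023))
a=cv2.cvtColor(cv2.imread("pics/w7.png"),cv2.COLOR_BGR2GRAY)[62:140:1,263];print(a.tolist())
```

```text
tail-tab 0.04429665920917793 pack x 0.009164406204995288 lat -1.4330157148403563e-05 tab [0.4288 0.0877 0.023 ]
0.023 tab corners now [0.429  0.0877 0.023 ] w 0.03571880307738197
0.019 tab corners now [0.4287 0.0877 0.019 ] w 0.03622008476471062
ref tab w1 [[0.4287 0.0873 0.023 ]] w5 [[0.4279 0.0865 0.023 ]]
[59, 59, 55, 54, 77, 208, 244, 251, 213, 134, 221, 246, 247, 250, 210, 136, 219, 245, 246, 251, 189, 121, 218, 232, 232, 216, 141, 130, 218, 231, 220, 185, 104, 219, 235, 231, 231, 231, 231, 231, 231, 232, 231, 231, 231, 230, 231, 231, 231, 229, 219, 218, 153, 160, 208, 217, 214, 214, 214, 215, 215, 214, 213, 215, 214, 214, 216, 224, 228, 227, 228, 227, 229, 235, 166, 62, 37, 41]
```

Run:
```python
from h import *
g=lambda im:cv2.cvtColor(im,cv2.COLOR_BGR2GRAY).astype(np.float32)
for n,(tx,ty),(bx,by) in(("scene",(163,224),(185,208)),("side",(299,243),(240,248))):
    now=camera(n)[:,:,::-1];cv2.imwrite(f"pics/{n}9.png",now);A=g(cv2.imread(f"pics/{n}0.png"));B=g(np.ascontiguousarray(now))
    c=get_calibration(n);P=proj(c,[(.4288,.0875,.023),(.4288,.0875,.019)]);print(n,"tab px",P.tolist())
    for nm,(x,y),r in(("tab",(tx,ty),6),("control",(bx,by),6)):
        T=cv2.resize(A[y-r:y+r+1,x-r:x+r+1],None,fx=8,fy=8,interpolation=cv2.INTER_CUBIC)
        S=cv2.resize(B[y-r-4:y+r+5,x-r-4:x+r+5],None,fx=8,fy=8,interpolation=cv2.INTER_CUBIC)
        _,v,_,l=cv2.minMaxLoc(cv2.matchTemplate(S,T,cv2.TM_CCOEFF_NORMED));print("",nm,"score",round(v,3),"shift px",l[0]/8-4,l[1]/8-4)
```

```text
scene tab px [[161.40289393420446, 222.93067583013715], [161.640423113604, 224.14165000305542]]
 tab score 0.982 shift px 0.0 0.0
 control score 0.495 shift px 0.0 0.375
side tab px [[299.4486616820593, 237.72733010931913], [299.32661399812616, 238.9199815165113]]
 tab score 0.992 shift px 0.0 0.0
 control score 0.745 shift px 0.75 0.25
```

In both fixed views the warmer's tab is exactly where it was at the start (0.0 px shift, against about 1.2 px if it were 4 mm down). So the catch is up, and with the stop felt and the arm clear of everything, I hand in.

```bash
python3 -c "
from workcell import bot
print(bot.job_done())"
```

```text
the job is handed in; nothing more can be done
None
```

The pack is out of the charger and sits fully home in the warmer's rails, with the catch back up, the gripper open and clear, and the job handed in; the hand-in gave no verdict.

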